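# Hold a glue press open by its lever

## Task

Open the plywood glue press so that a teammate can take out the panel: with the fingertips, push the upright paddle to swing the prop post out from under the lever, then press the long end of the lever all the way down onto its rubber stop, which raises the heavy steel plate, and finish while holding it down there. Do not touch the steel plate itself, do not lift the lever or push it off its rod, and leave the rover, the glue bottle and the spare wheel where they are.

Things in the scene. Friction and masses are not known exactly. Their poses are not given: they have to be found in the camera images.
- press: The fixed plywood glue press: a base board 490 x 170 x 10 mm on the table. Origin on the table directly below the press pad of the lever. Its +x axis runs along the lever from the fulcrum to the long end, +z is up. Along x: steel plate from -413 mm (its hinge) to -248 mm, fulcrum rod at -190 mm, swivel prop at -110 mm, rubber stop (20 mm across, top 31 mm above the table) at +8 mm. The prop's tail and paddle stick out on the -y side.
- fulcrum (a point): Centre of the fixed steel fulcrum rod (10 mm thick, 60 mm above the table) between two plywood cheeks, on which the lever rests.
- saddle (a point): Point of the loose wooden lever (bar 300 x 24 x 16 mm, 0.3 kg) that lies on the rod's axis while the lever is seated; two steel blocks under the bar straddle the rod. The lever can simply tip about the rod; it is loose and could be lifted off.
- pad (a point): Centre of the top face of the press pad, a wooden square 44 x 44 mm, 4 mm thick, on the long end of the lever. It is 200 mm along the bar from the rod and 25 mm above the bar's line through the rod axis. At rest the long end is up (pad 134 mm above the table, bar sloping 0.25 rad); fully down on the rubber stop it is about 51 mm above the table and has moved about 14 mm along the press's +x. Pressing takes 5 to 10 N at the pad, more once it is on the stop.
- prop (a joint): Angle of the swivel prop about its vertical pivot, rad: about 0 (-0.15 to 0.15) at the start with its post (22 mm thick, top 79 mm above the table) just under the lever, growing as the paddle is pushed towards the press's -x (towards the fulcrum) and the post swings out towards the long end; positive is clockwise from above; end stop at 1.4. From about 0.85 the post is clear of the lever. It stays where it is left (pushing takes about 1 N).
- prop_pivot (a point): Vertical pivot axis of the prop, 23 mm above the table. The plywood arm (24 mm wide, 18 mm high) carries the post 70 mm from the pivot on one side (its own +y) and a tail with the paddle on the other side.
- paddle (a point): Centre of the upright plywood paddle on the prop's tail, 66 mm from the pivot and about 45 mm above the table. The paddle is 45 mm long (along the arm) and 12 mm thick, from 20 to 70 mm above the table; the tail's underside is 14 mm above the table. Its axes are those of the prop: y along the arm towards the pivot, x across it; the paddle must move towards its -x.
- plate (a joint): Opening angle of the heavy steel plate (165 x 130 x 12 mm with a steel block on top, about 4 kg), rad: 0 shut on the panel, about 0.2 when the lever is fully down. It falls shut when the lever is let go.
- plate_lip (a point): Middle of the free edge of the steel plate, next to the fulcrum; the short end of the lever lies under it.
- rover: Bystander: small plywood rover on four black wheels, 112 x 92 x 71 mm. Origin under its centre.
- glue: Bystander: white glue bottle, 44 mm across, 120 mm tall. Origin under its centre.
- wheel: Bystander: spare black wheel lying flat, 64 mm across, 12 mm thick, 20 mm bore. Origin under its centre.

How it is judged:
On the way, in this order (a step that is already met when the one before it is completed fails the run):
1. the prop post is swung clear of the lever while the plate is still shut (value of joint prop above 0.8 rad and value of joint plate below 0.05 rad), for 0.1 s.
2. the lever is pressed down and the plate is up (value of joint plate above 0.16 rad and height (world z) of pad below 0.07 m), for 0.3 s.
At the end, for the whole second after the job is handed in: Fingers press the lever with over 1 N, its pad is under 70 mm above the table, the plate is still and open over 0.16 rad, the lever within 8 mm of its seat on the rod, the prop over 0.7 rad, rover, bottle and wheel within 20 mm of their starts (all of step 2 and contact force between the fingers and lever above 1 N and distance between saddle and fulcrum below 0.008 m and value of joint prop above 0.7 rad and velocity of joint plate between -0.05 and 0.05 rad/s and distance of each of rover, glue, wheel from where it was at the start of the episode below 0.02 m); the arm keeps its last pose, push and grip.
It fails at once if the robot touches the steel plate (contact force between any of the fingers, the arm and plate above 1 N).
It fails at once if the lever is lifted or pushed off its rod (distance between saddle and fulcrum above 0.015 m or height (world z) of pad above 0.155 m).
It fails at once if a bystander is pushed or lifted (distance of any of rover, glue, wheel from where it was at the start of the episode above 0.02 m).
It also fails if it takes over 48 s, if anything falls off the work surface, if the arm or the gripper's body presses on something with over 40 N, if the wrist force passes 120 N, or if a joint passes its speed limit or range.

## Robot

A 7-joint arm with a two-finger parallel gripper is mounted at the origin on the work surface. World frame = base frame: x ahead of the robot, y to its left, z up, the work surface at z = 0. Lengths are in m, angles in rad, forces in N, time in s.
With the tool pointing down it reaches from about 0.4 to 0.875 m from the base axis. Payload 19.3 kg.
Tool frame: the origin (TCP) lies on the front face of the gripper's body, between the roots of the fingers; the fingertips stand 73 mm ahead of it and the grasp point (between the pads) lies 54 mm ahead of it; z points along the fingers, y is the direction in which the jaws open and shut (so a half turn about z gives the same grasp; the last joint's range is limited). The gripper opens to 85 mm and grips with 20 to 120 N. Pads are 22 mm wide; open, the fingers measure 114 mm over their backs; the gripper's body (76 mm by 85 mm) begins 54 mm behind the grasp point. The pads swing forward as they close: fully open they stand 13 mm farther back than shut.
Start: joints at [1.268, 0.521, -0.036, 1.599, 0.021, 1.021, -0.113], TCP at [0.144, -0.608, 0.304] pointing down, gripper open.
Joint ranges: [-2.91, 2.91], [-0.3, 2.13], [-1.5, 1.42], [0.17, 2.43], [-1.26, 4.41], [0.16, 1.93], [-2.52, 2.52]. Speed limits (rad/s): [1.89, 1.89, 2.39, 2.39, 3.01, 3.01, 3.01].

## Interface

Orientations are given as [roll, pitch, yaw] about the fixed x, y, z axes, in that order (R = Rz(yaw) Ry(pitch) Rx(roll)).
In Python, from workcell import bot gives the robot as it stands.
- The arm moves only by the shell command python3 -m crank 'ROWS' [OPENING] [FORCE]. ROWS is a JSON object of lists of equal length, an entry for each row: "travel": the shift along the world's x, y, z in cm, a list of three; "rot": the turn, a rotation vector about the world's x, y, z in degrees, a list of three. A call has 1 to 8 rows; each row is the pose to reach, as a shift and turn from the pose commanded when the call began; what a row does not reach only later rows make up. A row lasts 1/10 s, in which the tool goes at most 50 mm and 8.59 degrees, less where a joint would pass 70% of its speed; a pose out of reach is approached as far as the arm can. A call with a gripper value outside its range is refused whole. OPENING is the opening, from -1 (shut) to 1 (fully open), so that 0 is half open, set as the call begins (- or left out, the last holds). The fingers move at their own pace and stop on an object; FORCE is the grip in N (left out, the last holds). Time passes only in rows, so rows that repeat a pose let the fingers close. It gives the time, the measured TCP pose, the force and the opening at its end, in the units of the state.
- bot.observe(): the state, without advancing time (a new reading comes with each control period).
- bot.grab_frame(name): name is "scene" or "top" or "wrist"; returns the picture (420x560x3 uint8, red, green, blue); there is no depth.
- bot.camera_model(name): a dict with "fx", "fy", "cx", "cy" (pixels), "R" (3x3) and "t" (3): a world point X has camera coordinates R X + t. Camera axes: x right, y down, z forward; pixel columns grow to the right and rows downward; lengths in m; the calibration is good to about 2 mm. A picture is of the moment at which its call begins: read the wrist's pose just before it. camera_model takes no time and is no camera call; for the wrist camera it gives the pose at the moment of the call.
- bot.job_done(): hands the job in, once; it reports no verdict.
Trained networks look in the newest picture that a camera, given by its name, has taken for a name from the list of things; names that differ only in an ending like _2 or _b are one class to them, and where a whole thing is asked for, a point or a joint stands for the part that bears it (a point fixed in the world has none). Each returns a list of dicts, best first, with "conf" (0 to 1); they miss things now and then, are a little off and sometimes report something else, mostly with a low value. They report only what shows in the picture. A call takes as long as a camera call.
- bot.silhouettes(camera, thing): "pixels" (420x560 bool, what is visible of it) and "box" ([centre column, centre row, width, height] in pixels, round what is visible of it).
The state is a dict: "clock": time; "qpos": joint angles; "qd": joint speeds; "joint_efforts": joint torques, N m; "position": TCP position; "tool_rot": TCP orientation; "force": force on the tool from outside, world axes, zero at the start; "moment": the same for the moment, N m; "grip_width": finger opening in m.
Only numpy, scipy, OpenCV 4.12 (cv2) and the standard library are available. Lean on these libraries where they do the work, as an engineer would, in place of code of your own. Each camera call takes 0.05 s, during which the arm holds its last target.

## Working session

There is one attempt and no reset: what is moved stays moved. The work goes in short steps, Python scripts to look and compute and a shell command to move; the robot and the scene stay as the last step left them, time stands still between calls to the robot, and variables do not carry over. Pictures are saved under pics/ and viewed, and the job is handed in when it is done.

```bash
mkdir -p pics; ls
python3 - <<'E'
from workcell import bot
import cv2,numpy as np
s=bot.observe();print(s)
for n in("scene","top","wrist"):
    im=bot.grab_frame(n);cv2.imwrite(f"pics/{n}0.png",im[:,:,::-1])
    c=bot.camera_model(n);print(n,c)
E
```

```text
pics
{'clock': 0.0, 'qpos': array([ 1.26783073,  0.52203319, -0.03631334,  1.60001654,  0.02116607,
        1.02112528, -0.11280245]), 'qd': array([-0.00062895, -0.00026958,  0.00097639,  0.00201329,  0.00032771,
       -0.00098376,  0.00073934]), 'joint_efforts': array([-7.05337370e-04, -9.27112269e+01,  1.97973333e+00, -3.69933987e+01,
        1.79147412e-02,  8.19003879e-03,  1.21277512e-05]), 'position': array([ 0.14407426, -0.6078907 ,  0.30331084]), 'tool_rot': array([-3.14039573e+00,  6.53355260e-05,  2.32723430e-01]), 'force': array([-0.12526922, -0.23062498, -0.47633749]), 'moment': array([0.0116627 , 0.04112117, 0.06409139]), 'grip_width': 0.08505728624033417}
scene {'fx': 433.7193050693825, 'fy': 433.7193050693825, 'cx': 277.43435335452835, 'cy': 211.11332653873689, 'R': array([[ 0.54887211,  0.83575589, -0.01585861],
       [ 0.54742777, -0.37372425, -0.74876767],
       [-0.63171374,  0.40229624, -0.6626428 ]]), 't': array([-0.39720057, -0.18185405,  1.31291712])}
top {'fx': 484.08920806821124, 'fy': 484.08920806821124, 'cx': 274.7350351125655, 'cy': 209.440092731677, 'R': array([[ 0.02353378, -0.9996375 ,  0.01307783],
       [-0.98862768, -0.02521414, -0.14825507],
       [ 0.14853108, -0.0094401 , -0.98886268]]), 't': array([0.07285823, 0.57665181, 0.9894139 ])}
wrist {'fx': 310.7156929737475, 'fy': 310.7156929737475, 'cx': 279.6503475366662, 'cy': 207.2658113455312, 'R': array([[ 2.29542369e-01, -9.73298563e-01, -4.56637707e-04],
       [-9.30593070e-01, -2.19608123e-01,  2.92863125e-01],
       [-2.85143540e-01, -6.67995516e-02, -9.56154267e-01]]), 't': array([-0.62550718, -0.03731286,  0.37938397])}
```

View pics/scene0.png

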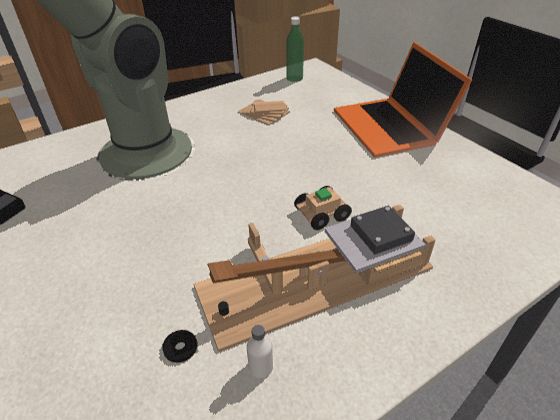

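View pics/top0.png

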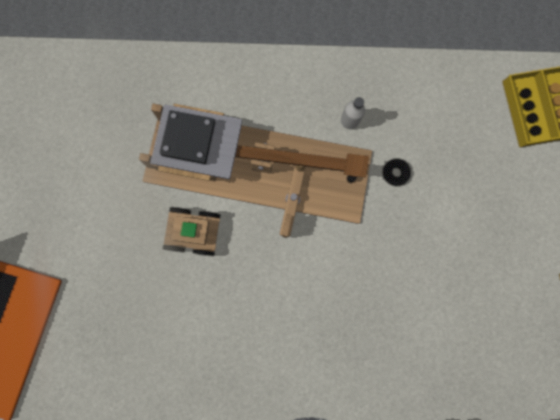

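View pics/wrist0.png

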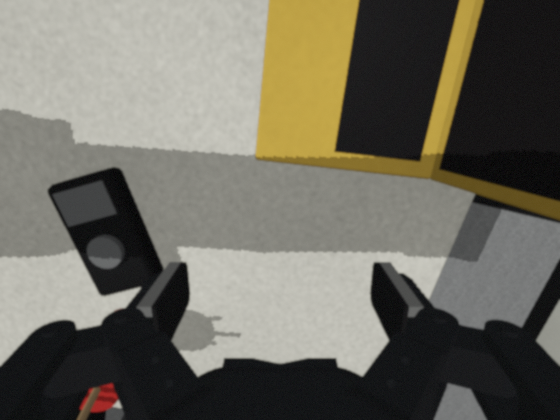

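The scene view shows the press, with its pad at about (222,271), paddle at (254,238), rover at (322,206), bottle at (260,353) and wheel at (180,345). In the top view the pad is at (356,165), the paddle at (288,228), the rod at about (262,158) and the stop at (351,179). The wrist view shows only the yellow box and other items off the press.

```bash
cat > h.py <<'E'
import numpy as np,cv2
from workcell import bot
def ray(n,u,v,z,c=None):
    c=c or bot.camera_model(n)
    d=c["R"].T@np.array([(u-c["cx"])/c["fx"],(v-c["cy"])/c["fy"],1]); o=-c["R"].T@c["t"]
    return o+d*(z-o[2])/d[2]
def proj(n,X,c=None):
    c=c or bot.camera_model(n)
    p=c["R"]@np.array(X)+c["t"]; return np.array([c["fx"]*p[0]/p[2]+c["cx"],c["fy"]*p[1]/p[2]+c["cy"]])
def tri(obs):
    A=[];b=[]
    for n,u,v in obs:
        c=bot.camera_model(n)
        d=c["R"].T@np.array([(u-c["cx"])/c["fx"],(v-c["cy"])/c["fy"],1]);d/=np.linalg.norm(d);o=-c["R"].T@c["t"]
        P=np.eye(3)-np.outer(d,d);A.append(P);b.append(P@o)
    return np.linalg.solve(sum(A),sum(b))
E
python3 - <<'E'
from h import *
for cam in("top","scene"):
    im=bot.grab_frame(cam)[:,:,::-1].copy()
    for th in("pad","paddle","rover","glue","wheel","plate","press"):
        r=bot.silhouettes(cam,th)
        for q in r[:2]:
            print(cam,th,round(q["conf"],2),np.round(q["box"],1),q["pixels"].sum())
        if r:
            cs,_=cv2.findContours(r[0]["pixels"].astype(np.uint8),0,2)
            cv2.drawContours(im,cs,-1,(0,0,255) if th in("pad","paddle") else (255,0,0),1)
    cr=im[90:260,130:430] if cam=="top" else im[190:390,150:450]
    cv2.imwrite(f"pics/{cam}_sil.png",cv2.resize(cr,None,fx=2.6,fy=2.6,interpolation=2))
print(bot.observe()["clock"])
E
```

```text
top pad 0.76 [303.7 159.3 135.8  33.2] 1997
top pad 0.6 [197.6 142.9  87.1  67.9] 4899
top paddle 0.64 [292.2 199.8  22.8  70. ] 738
top rover 0.88 [191.3 232.9  59.8  44.2] 2200
top rover 0.2 [255.7 170.8 234.  134. ] 15446
top glue 0.67 [353.2 113.7  25.5  34.9] 556
top wheel 0.75 [395.6 172.1  29.4  33. ] 602
top plate 0.8 [197.5 142.9  91.6  71.2] 4895
top press 0.91 [254.8 172.2 236.1 137.2] 15839
scene pad 0.93 [275.4 265.1 135.   35.8] 1891
scene paddle 0.56 [267.  259.6  36.4  73.9] 751
scene paddle 0.56 [375.4 240.9  96.9  68.2] 3993
scene rover 0.59 [320.4 209.2  58.9  44.7] 1554
scene glue 0.96 [260.8 350.1  26.6  56.4] 1073
scene wheel 0.71 [182.  343.6  38.2  28.6] 874
scene plate 0.81 [374.4 239.4 100.6  65.2] 3945
scene press 0.88 [314.4 278.8 237.2 145.2] 14913
scene press 0.7 [265.8 259.1  34.8  69.4] 752
0.95
```

View pics/top_sil.png

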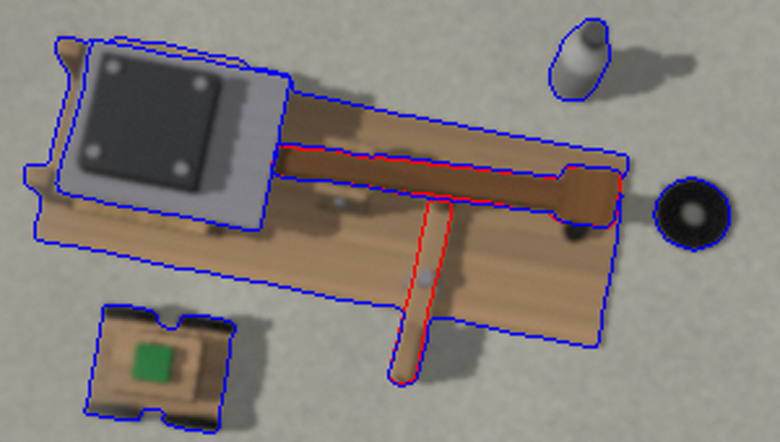

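View pics/scene_sil.png

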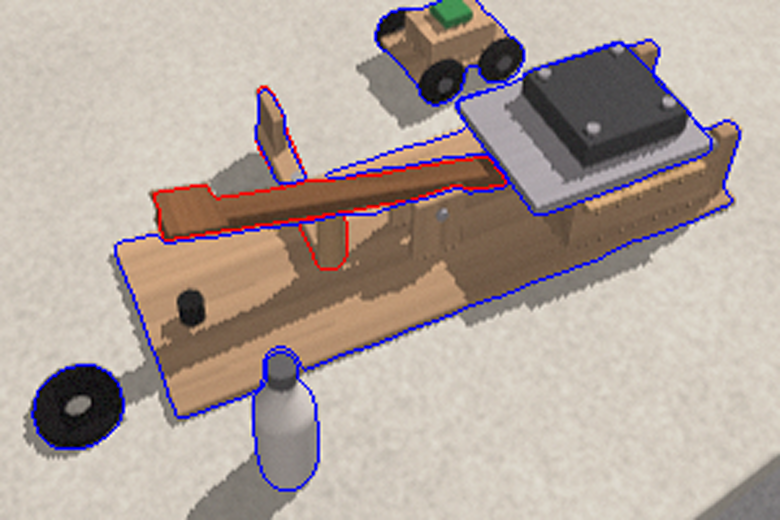

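Run:
```python
from h import *
T=lambda u,v:(130+(u+.5)/2.6-.5,90+(v+.5)/2.6-.5)
S=lambda u,v:(150+(u+.5)/2.6-.5,190+(v+.5)/2.6-.5)
for nm,p in dict(c1=(628,157),c2=(598,347),c3=(37,240)).items(): print(nm,ray("top",*T(*p),.01).round(4))
for nm,p in dict(c1=(180,418),c2=(117,243),c3=(733,201)).items(): print("s",nm,ray("scene",*S(*p),.01).round(4))
print("pad tri",tri([("top",*T(589,197)),("scene",*S(188,212))]).round(4), ray("top",*T(589,197),.134).round(4))
print("stop", ray("scene",*S(190,296),.031).round(4))
print("pivot screw",ray("top",*T(425,278),.034).round(4))
print("rodish bolt",ray("scene",*S(443,214),.060))
print("paddle end top far (bottom)",ray("top",*T(402,380),.07).round(4),"near",ray("top",*T(415,318),.07).round(4))
print("paddle scene top",ray("scene",*S(264,90),.07).round(4))
print("wheel",ray("top",*T(692,214),.012).round(4),"glue",ray("scene",260,377,.0).round(4),"rover",ray("top",191,231,.03).round(4))
# hypothesised pose fit
```

```text
c1 [ 0.7199 -0.1269  0.01  ]
c2 [ 0.5539 -0.1005  0.01  ]
c3 [0.6335 0.3772 0.01  ]
s c1 [ 0.725  -0.1292  0.01  ]
s c2 [ 0.5562 -0.0987  0.01  ]
s c3 [0.8035 0.3468 0.01  ]
pad tri [ 0.6546 -0.0723  0.1262] [ 0.6527 -0.0707  0.134 ]
stop [ 0.6508 -0.0796  0.031 ]
pivot screw [0.605  0.0478 0.034 ]
rodish bolt [0.71232482 0.11066264 0.06      ]
paddle end top far (bottom) [0.5161 0.0662 0.07  ] near [0.566  0.0569 0.07  ]
paddle scene top [0.5242 0.0629 0.07  ]
wheel [ 0.6705 -0.1812  0.012 ] glue [ 0.806 -0.091  0.   ] rover [0.5254 0.2648 0.03  ]
```

Both cameras give a consistent fit. Press +x ≈ (-0.164,-0.986), pivot ≈ (0.604,0.048), paddle ≈ (0.54,0.06), pad ≈ (0.654,-0.072). The measured stop agrees with the prediction to within 1–2 mm. I'll move at height to the -y side of the paddle with the gripper shut.

```bash
python3 -m crank '{"travel":[[2.4,3.8,0],[4.8,7.7,0],[7.2,11.5,0],[9.6,15.4,0],[12,19.2,0],[14.5,23,0],[16.9,27,0],[19.3,30.8,0]],"rot":[[0,0,0],[0,0,0],[0,0,0],[0,0,0],[0,0,0],[0,0,0],[0,0,0],[0,0,0]]}' -1 30
```

```text
clock: 1.75
position: [0.3378, -0.2984, 0.3041]
tool_rot: [3.141, -0.0, 0.233]
force: [0.3, -0.5, -0.7]
grip_width: 0.0001
```

```bash
python3 -m crank '{"travel":[[2.4,3.8,0],[4.8,7.7,0],[7.2,11.5,0],[9.6,15.4,0],[12,19.2,0],[14.5,23,0],[16.9,27,0],[19.3,30.8,0]],"rot":[[0,0,0],[0,0,0],[0,0,0],[0,0,0],[0,0,0],[0,0,0],[0,0,0],[0,0,0]]}'
```

```text
clock: 2.55
position: [0.5309, 0.0098, 0.3041]
tool_rot: [3.141, -0.0, 0.233]
force: [0.3, -1.0, 0.4]
grip_width: -0.0001
```

Run:
```python
from h import *
c=bot.camera_model("wrist")
im=bot.grab_frame("wrist");cv2.imwrite("pics/w1.png",im[:,:,::-1])
print("tip proj",proj("wrist",[.531,.010,.231],c),"paddle top pred",proj("wrist",[.54,.06,.07],c),"pad",proj("wrist",[.6535,-.0715,.134],c),"pivot",proj("wrist",[.604,.048,.034],c))
```

```text
tip proj [277.52668102 265.02455393] paddle top pred [231.24899343 169.82248841] pad [428.45556752  74.25837942] pivot [259.09855771 107.02018898]
```

View pics/w1.png

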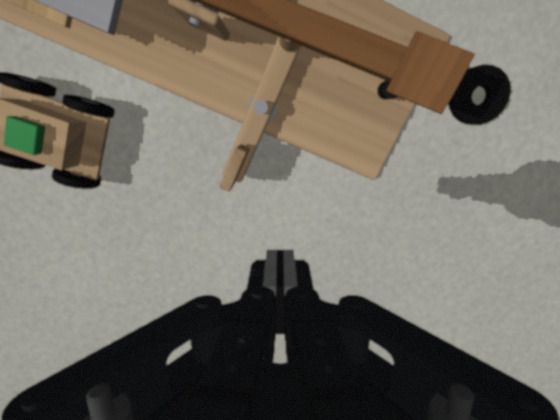

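The wrist view confirms the fit: pad at (431,72), pivot at (262,106), paddle top at about (236,165), all within about 5 px of prediction. I'll descend beside the paddle.

```bash
python3 -m crank '{"travel":[[0,-0.3,-4],[0,-0.5,-8],[0,-0.5,-12],[0,-0.5,-15],[0,-0.5,-17.5],[0,-0.5,-19],[0,-0.5,-19]],"rot":[[0,0,0],[0,0,0],[0,0,0],[0,0,0],[0,0,0],[0,0,0],[0,0,0]]}'
```

```text
clock: 3.3
position: [0.5293, 0.0029, 0.1122]
tool_rot: [-3.141, 0.003, 0.233]
force: [0.3, -0.1, 1.4]
grip_width: 0.0003
```

Run:
```python
from h import *
im=bot.grab_frame("scene");cv2.imwrite("pics/s1.png",cv2.resize(im[120:390,130:450,::-1],None,fx=2.4,fy=2.2))
```

```text
(no output)
```

View pics/s1.png

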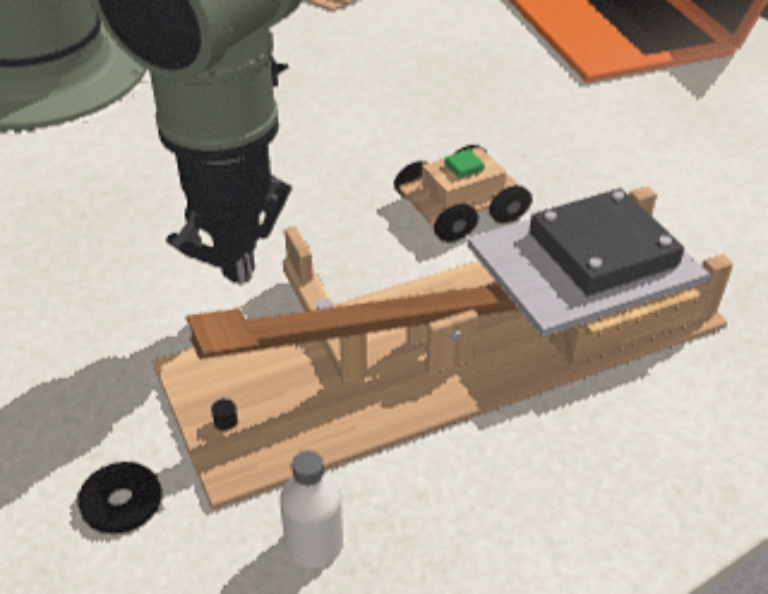

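```bash
python3 -m crank '{"travel":[[0.2,0,1],[0.5,1.2,1],[0.8,2.4,1],[1,3.2,1],[1,3.6,1]],"rot":[[0,0,0],[0,0,0],[0,0,0],[0,0,0],[0,0,0]]}'
```

```text
clock: 3.85
position: [0.5405, 0.0405, 0.1241]
tool_rot: [-3.141, -0.001, 0.234]
force: [0.0, -0.6, 0.5]
grip_width: 0.0003
```

```bash
python3 -m crank '{"travel":[[0,0.6,0],[0,1.2,0],[0.1,1.9,0],[0.1,2.5,0],[0.4,3.1,0],[0.7,3.7,0]],"rot":[[0,0,0],[0,0,0],[0,0,0],[0,0,0],[0,0,0],[0,0,0]]}'
python3 - <<'E'
from h import *
im=bot.grab_frame("top");cv2.imwrite("pics/t2.png",cv2.resize(im[90:290,130:430,::-1],None,fx=2.6,fy=2.6))
im=bot.grab_frame("scene");cv2.imwrite("pics/s2.png",cv2.resize(im[120:390,130:450,::-1],None,fx=2.4,fy=2.2))
E
```

```text
clock: 4.45
position: [0.5474, 0.0763, 0.1239]
tool_rot: [3.142, 0.0, 0.233]
force: [-0.3, -0.9, -0.5]
grip_width: -0.0002
```

View pics/t2.png

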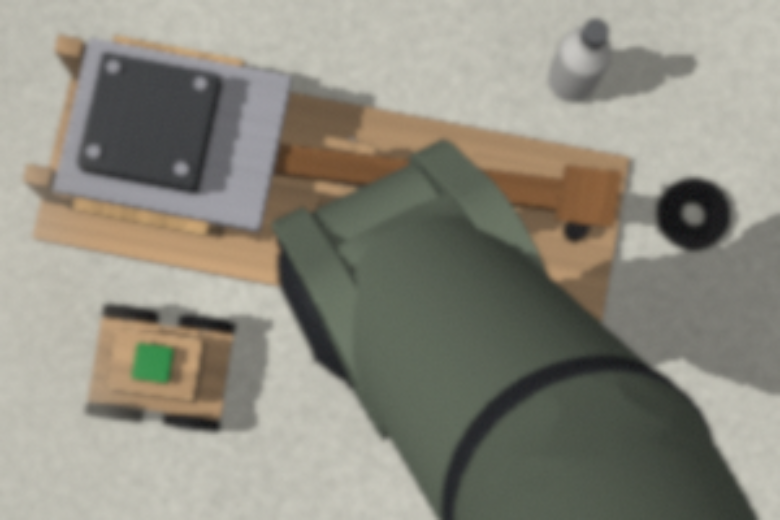

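View pics/s2.png

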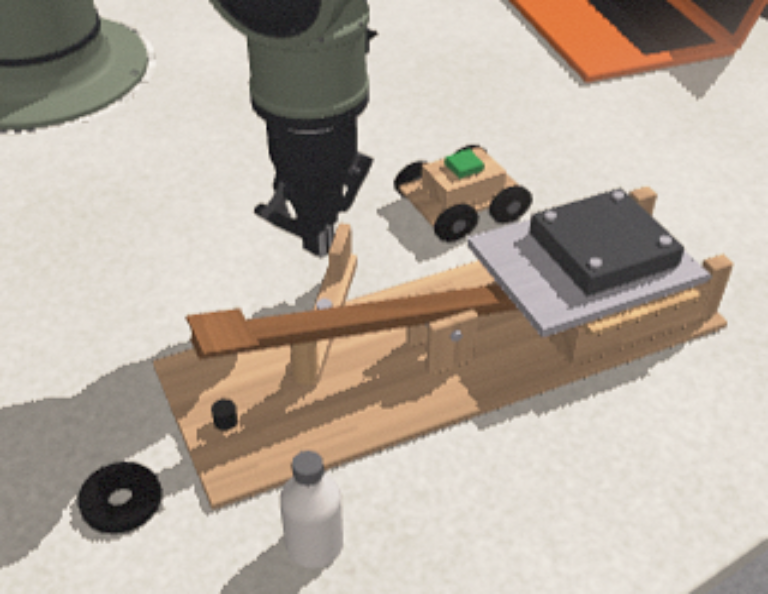

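The scene picture shows the paddle swinging and the post moving out towards the long end; it stands at about (305,360). I'll continue the arc.

```bash
python3 -m crank '{"travel":[[0.4,0.6,0],[0.8,1.2,0],[1.3,1.8,0],[1.8,2.3,0],[2.4,2.7,0],[2.9,2.9,0],[2.9,2.9,0]],"rot":[[0,0,0],[0,0,0],[0,0,0],[0,0,0],[0,0,0],[0,0,0],[0,0,0]]}'
python3 - <<'E'
from h import *
im=bot.grab_frame("scene");cv2.imwrite("pics/s3.png",cv2.resize(im[120:390,130:450,::-1],None,fx=2.4,fy=2.2))
E
```

```text
clock: 5.25
position: [0.5768, 0.1052, 0.1238]
tool_rot: [-3.141, -0.001, 0.233]
force: [-0.0, -0.7, 0.1]
grip_width: -0.0001
```

View pics/s3.png

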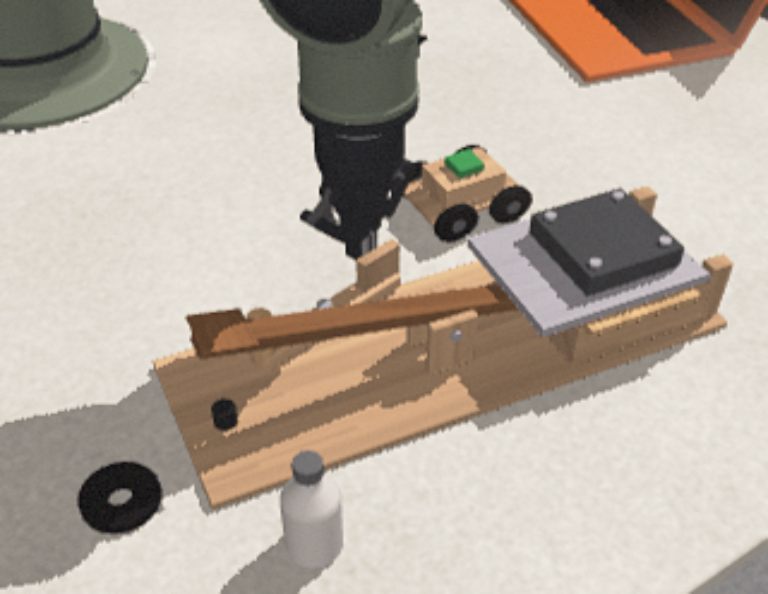

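Run:
```python
from h import *
S=lambda u,v:(130+(u+.5)/2.4-.5,120+(v+.5)/2.2-.5)
for p in((358,263),(398,247)): print(ray("scene",*S(*p),.07).round(4))
print("post top",ray("scene",*S(260,314),.079).round(4))
for th in(.8,1.0,1.2,1.4):
    a=np.radians(170.6)-th; d=np.array([np.cos(a),np.sin(a)]); print(th,np.array([.604,.048])+.066*d,"post",np.array([.604,.048])-.07*d)
```

```text
[0.5975 0.0878 0.07  ]
[0.5994 0.1299 0.07  ]
post top [ 0.6135 -0.0202  0.079 ]
0.8 [0.56636755 0.10221991] post [ 0.6439132  -0.00950597]
1.0 [0.57788953 0.10861554] post [ 0.63169292 -0.01628921]
1.2 [0.59045245 0.11259461] post [ 0.61836861 -0.02050944]
1.4 [0.60355547 0.1139985 ] post [ 0.60447147 -0.02199841]
```

The prop is at about 1.3 rad and the post is clear at (0.614,-0.020). I'll back off the paddle, rise, and go over the pad.

```bash
python3 -m crank '{"travel":[[-1.5,-0.5,0],[-3,-1,0],[-3,-1,3],[-3,-1,7],[-3,-1,11],[-2,-3,13],[0,-6,13],[2,-9.5,13]],"rot":[[0,0,0],[0,0,0],[0,0,0],[0,0,0],[0,0,0],[0,0,0],[0,0,0],[0,0,0]]}'
```

```text
clock: 6.1
position: [0.5967, 0.0094, 0.2551]
tool_rot: [3.141, -0.002, 0.234]
force: [0.7, -0.1, -1.1]
grip_width: -0.0002
```

```bash
python3 -m crank '{"travel":[[1.8,-2.5,0],[3.6,-5.5,0],[5,-7,0],[5.6,-8.3,0],[5.6,-8.3,-1],[5.6,-8.3,-3],[5.6,-8.3,-3]],"rot":[[0,0,0],[0,0,0],[0,0,0],[0,0,0],[0,0,0],[0,0,0],[0,0,0]]}'
python3 - <<'E'
from h import *
c=bot.camera_model("wrist")
p=bot.observe()["position"];print(p)
im=bot.grab_frame("wrist")
cv2.imwrite("pics/w2.png",im[:,:,::-1])
print("pad pred",proj("wrist",[.6535,-.0715,.134],c), "tip below",proj("wrist",[p[0],p[1],.134],c))
im=bot.grab_frame("scene");cv2.imwrite("pics/s4.png",cv2.resize(im[120:390,130:450,::-1],None,fx=2.4,fy=2.2))
E
```

```text
clock: 6.8
position: [0.6504, -0.0719, 0.2212]
tool_rot: [-3.14, 0.004, 0.234]
force: [-0.5, 0.2, -0.4]
grip_width: 0.0001
[ 0.65041665 -0.07191485  0.221187  ]
pad pred [278.97025297 247.52537002] tip below [278.41748705 252.65062424]
```

View pics/w2.png

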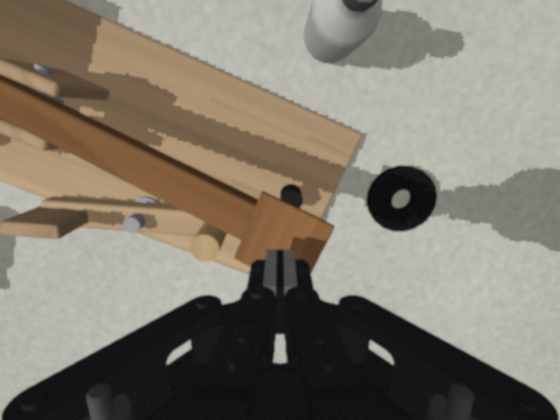

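View pics/s4.png

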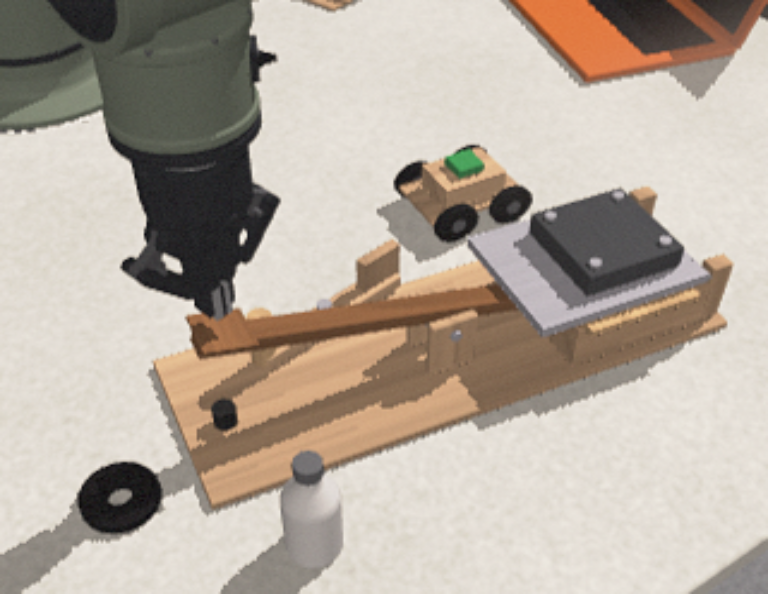

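The tip is about 5 mm short of the pad centre in x (pad at (284,241) in the wrist view), and the post is clear of the pad. I'll correct that, then press along the pad's arc.

```bash
python3 -m crank '{"travel":[[0.5,-0.1,0],[0.5,-0.1,-0.7],[0.5,-0.1,-1.4],[0.5,-0.35,-2],[0.5,-0.6,-2.7],[0.4,-0.8,-3.4],[0.4,-1,-4.3],[0.4,-1.2,-5.3]],"rot":[[0,0,0],[0,0,0],[0,0,0],[0,0,0],[0,0,0],[0,0,0],[0,0,0],[0,0,0]]}'
python3 - <<'E'
from h import *
im=bot.grab_frame("scene");cv2.imwrite("pics/s5.png",cv2.resize(im[120:390,130:450,::-1],None,fx=2.4,fy=2.2))
E
```

```text
clock: 7.7
position: [0.6567, -0.0842, 0.1709]
tool_rot: [-3.141, -0.002, 0.233]
force: [0.8, 5.7, 7.7]
grip_width: -0.0001
```

View pics/s5.png

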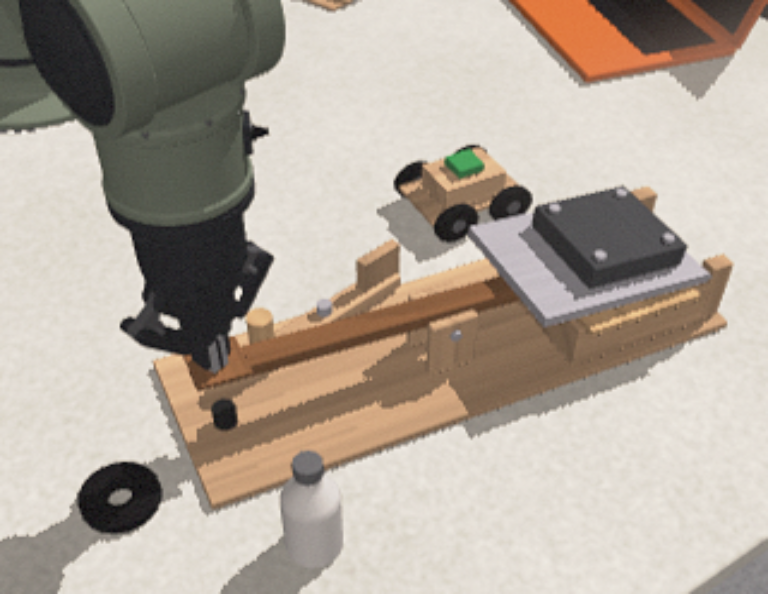

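Pressing works and the plate is rising. There is a 5.7 N drag along +x, so I'll hold y for the rest.

```bash
python3 -m crank '{"travel":[[0,0.1,-0.8],[0,0.1,-1.6],[0,0.1,-2.4],[0,0.1,-3.1],[0,0.1,-3.7]],"rot":[[0,0,0],[0,0,0],[0,0,0],[0,0,0],[0,0,0]]}'
```

```text
clock: 8.25
position: [0.6562, -0.0865, 0.134]
tool_rot: [3.139, 0.0, 0.231]
force: [-0.8, -8.8, 10.1]
grip_width: 0.0003
```

```bash
python3 -m crank '{"travel":[[0,-0.2,-0.2],[0,-0.35,-0.5],[0,-0.35,-0.8],[0,-0.35,-1],[0,-0.35,-1]],"rot":[[0,0,0],[0,0,0],[0,0,0],[0,0,0],[0,0,0]]}'
python3 - <<'E'
from h import *
im=bot.grab_frame("scene");cv2.imwrite("pics/s6.png",cv2.resize(im[120:390,130:450,::-1],None,fx=2.4,fy=2.2))
E
```

```text
clock: 8.75
position: [0.6568, -0.0876, 0.1249]
tool_rot: [3.141, -0.002, 0.233]
force: [-2.2, 1.3, 15.5]
grip_width: 0.0
```

View pics/s6.png

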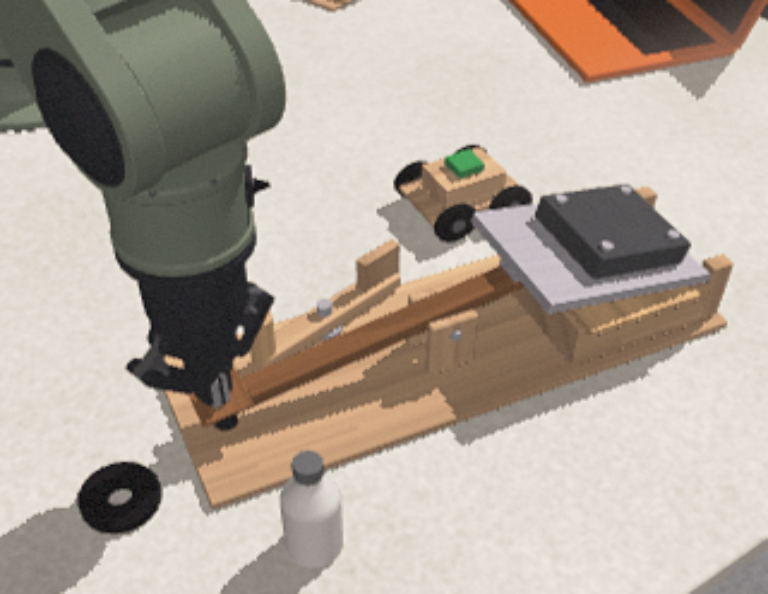

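The lever is on its stop (pad about 52 mm up, 15 N). I'll press slightly more, settle, and check.

```bash
python3 -m crank '{"travel":[[0,0,-0.1],[0,0,-0.2],[0,0,-0.2],[0,0,-0.2],[0,0,-0.2],[0,0,-0.2],[0,0,-0.2],[0,0,-0.2]],"rot":[[0,0,0],[0,0,0],[0,0,0],[0,0,0],[0,0,0],[0,0,0],[0,0,0],[0,0,0]]}'
python3 - <<'E'
from h import *
im=bot.grab_frame("scene");cv2.imwrite("pics/s7.png",cv2.resize(im[120:390,130:450,::-1],None,fx=2.4,fy=2.2))
s=bot.observe();print(s["clock"],s["position"],s["force"])
print("rod proj",(proj("scene",[.685,.116,.06])-[130,120])*[2.4,2.2])
print("pad proj",(proj("scene",[.6512,-.0855,.051])-[130,120])*[2.4,2.2])
for th in("rover","glue","wheel"):
    r=bot.silhouettes("scene",th); print(th,r and (np.round(r[0]["box"],1),r[0]["conf"]))
E
```

```text
clock: 9.6
position: [0.657, -0.0875, 0.1242]
tool_rot: [3.141, -0.002, 0.233]
force: [-8.6, 3.0, 34.4]
grip_width: -0.0
9.65 [ 0.65704005 -0.08751028  0.12422889] [-8.12812355  2.64133092 35.44470944]
rod proj [441.58123893 313.23428849]
pad proj [213.89423721 393.26250348]
rover (array([320.9, 207.2,  55.7,  42.3]), 0.98)
glue (array([262.4, 352.4,  24.7,  53.4]), 0.69)
wheel (array([181.4, 343.4,  38.4,  31.9]), 0.71)
```

View pics/s7.png

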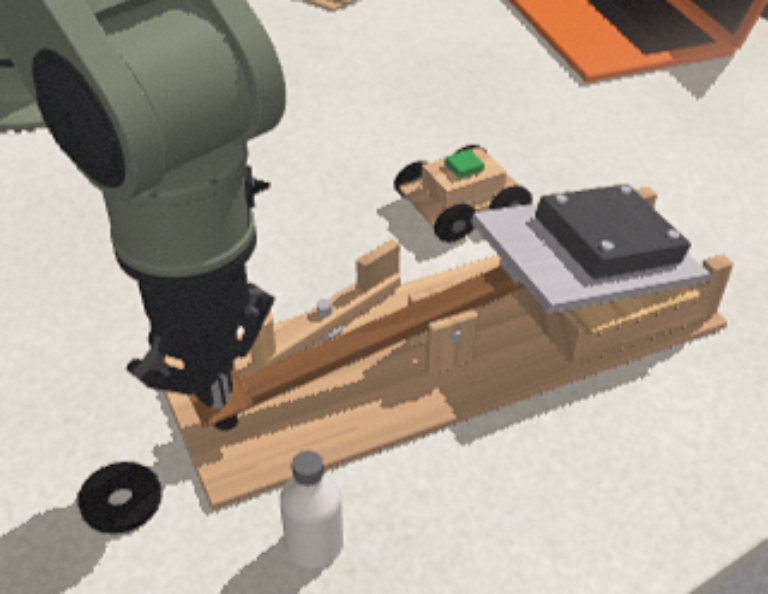

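```bash
python3 -m crank '{"travel":[[0,0,0.1],[0,0,0.1],[0,0,0.1],[0,0,0.1],[0,0,0.1]],"rot":[[0,0,0],[0,0,0],[0,0,0],[0,0,0],[0,0,0]]}'
python3 - <<'E'
from h import *
im=bot.grab_frame("scene")
s=bot.observe();print(s["clock"],s["position"],s["force"],abs(s["qd"]).max())
a=cv2.imread("pics/scene0.png")
# lip corner measure: before/after (near lip corner), from zoomed views
S=lambda u,v:(130+(u+.5)/2.4-.5,120+(v+.5)/2.2-.5)
p0=ray("scene",*S(540,328),.06)  # bottom-ish corner shut
for z in (.06,.065,.07): 
    X=ray("scene",*S(543,330),z)
    best=min(((np.linalg.norm(proj("scene",X+np.array([.027*h**2/.03*.16,.0,h]))-np.array(S(553,307)))),h) for h in np.linspace(0,.05,101))
    print(z,X.round(3),best)
E
```

```text
clock: 10.3
position: [0.6569, -0.0876, 0.1245]
tool_rot: [3.141, -0.002, 0.233]
force: [-4.3, 2.4, 24.8]
grip_width: -0.0001
10.35 [ 0.65691804 -0.08762053  0.12451688] [-5.16039053  2.71720673 24.01972788] 0.001658430951611791
0.06 [0.748 0.174 0.06 ] (np.float64(2.4270119784170787), np.float64(0.0325))
0.065 [0.751 0.171 0.065] (np.float64(2.427698930805773), np.float64(0.032))
0.07 [0.754 0.167 0.07 ] (np.float64(2.427835216412452), np.float64(0.032))
```

The lip has risen about 32 mm (about 0.19 rad), the pad is about 51 mm up, and 24 N holds steadily. I'm handing in.

```bash
python3 -c "
from workcell import bot
bot.job_done();print(bot.observe()['clock'])"
```

```text
the job is handed in; nothing more can be done
the job is handed in; nothing more can be done
```

The press is open. I swung the prop out with the shut fingertips, pressed the lever's long end down onto its rubber stop, and handed the job in while holding it there. The clock read 10.35 s of the 48 s allowed. No verdict was reported.

The last checks came from the camera pictures and the tool readings:

| Check | Last reading | Needed |
|---|---|---|
| Prop angle | about 1.3 rad (measured before pressing; looked the same in later pictures) | over 0.7 rad |
| Pad height | about 51 mm, from the tool height | under 70 mm |
| Plate opening | about 0.19 rad, from a lip rise of about 32 mm | over 0.16 rad |
| Fingertip force | steady 24 N downward, arm still | over 1 N |
| Rover, bottle, wheel | within about 2 px of the first look, roughly 5 mm | within 20 mm |

- **Sideways force:** While pressing, the force along the lever briefly reached about 9 N, because the fingertips did not follow the pad's arc exactly. At the end about 5 N across the lever remained.
- **Lever seat:** I did not measure how far the lever sits from its rod. It looked seated in the last picture.
- **Steel plate:** The arm never came near it.

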